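# Turn the spindle flat to the front and hold the shaft collar on it

### The arm

A 6-joint arm with a two-finger parallel gripper is mounted at the origin on a cart in front of the work surface, level with it; the furniture and walls round the work are solid. World frame = base frame: x ahead of the robot, y to its left, z up, the work surface at z = 0. Lengths are in m, angles in rad, forces in N, time in s.
With the tool pointing down it reaches from about 0.375 to 0.9 m from the base axis. Payload 3.1 kg.
Tool frame: the origin (TCP) lies between the finger pads; the fingertips stand manip.finger_overhang ahead of it and the grasp point (between the pads) lies 5 mm behind it (manip.finger_overhang is the distance from the TCP to the fingertips, in m); z points along the fingers, y is the line along which they close (so a half turn about z gives the same grasp; the last joint's range is limited). The gripper opens to 85 mm and grips with 20 to 120 N. Pads are 22 mm wide; open, the fingers measure 114 mm over their backs; the gripper's body (76 mm by 85 mm) begins 54 mm behind the grasp point. The pads swing forward as they close: fully open they stand 13 mm farther back than shut.
Start: joints at [0.952, 0.527, 1.433, -0, 1.181, -0.178], TCP at [0.267, 0.565, 0.245] pointing down, gripper open.
Joint ranges: [-3.08, 3.08], [-0.75, 2.2], [0.22, 2.44], [-1.43, 4.57], [0, 2.65], [-2.85, 2.85]. Speed limits (rad/s): [2.79, 2.79, 3.14, 3.14, 3.14, 3.14].

### API

Orientations are given as a unit quaternion [x, y, z, w].
In Python, from station import manip gives the robot as it stands.
- The arm moves only by the tool drive_tool, never from a script. Its argument "plan" is a list of rows, each a list of 7 numbers: the shift along the tool's x, y, z in m, then the turn, a rotation vector about the tool's x, y, z in degrees, then the opening, from -1 (shut) to 1 (fully open). In form: [[x, y, z, wx, wy, wz, gripper], ...]. A call has 1 to 10 rows; each row shifts and turns the commanded pose from where the row before left it, along the tool's axes as they then stand; what a row does not reach is not made up. A row lasts 1/10 s, in which the tool goes at most 50 mm and 8.59 degrees, less where a joint would pass 70% of its speed; a pose out of reach is approached as far as the arm can. A call is refused whole if a number of a shift passes 0.05 or a number of a turn 8.59, either way. A call with a gripper value outside its range is refused whole. The fingers move at their own pace and stop on an object; "newtons" is the grip in N (left out, the last holds). Time passes only in rows, so rows that do not move let the fingers close. It gives the time, the measured TCP pose, the force, the opening and the grip force at its end, in the units of the state.
- manip.sense(): the state, without advancing time (a new reading comes with each control period).
- manip.snapshot(name): name is "side" or "top"; returns a dict with "image" (420x560x3 uint8, red, green, blue), "z_map" (420x560 float32, m along the optical axis (not along the pixel's ray), 0 where there is no reading), "fov_y" (degrees; the focal length in pixels is half the picture's height over the tangent of half this angle, whatever the lens; pixels are square), "cx", "cy" (the principal point, pixels), "extrinsics" (4x4, takes a point from camera to world coordinates). Camera axes: x right, y up, looking along -z (the intrinsics and any distortion apply to the point x, -y, -z); pixel columns grow to the right and rows downward; lengths in m; the calibration is good to about 2 mm. A picture is of the moment at which its call begins.
- manip.sign_off(): hands the job in; it is judged then, once.
The state is a dict: "t": time; "q": joint angles; "qd": joint speeds; "tau": joint torques, N m; "tcp_pos": TCP position; "tool_rot": TCP orientation; "force": force on the tool from outside, world axes, zero at the start; "ft_torque": the same for the moment, N m; "finger_gap": opening from 0.0 (shut) to 1.0 (fully open); "gripper_force": force on a finger pad.
Only numpy, scipy, OpenCV 4.12 (cv2) and the standard library are available. Lean on these libraries where they do the work, as an engineer would, in place of code of your own. Each camera call takes 0.05 s, during which the arm holds its last target. There are 200 camera calls.

### The job

Pinch the top of the mixer spindle and turn it until its flat squarely faces the notched lug at the front of the stand. Then take the set-screw collar that lies loose round the spindle, turn its screw squarely towards the notch too, lift the collar level to the middle of the flat without taking it off the spindle, push it so that the screw's tip keeps bearing lightly on the flat, and finish while holding it there for me to tighten. Leave the bowl, tile and tape alone.

Things in the scene. Friction and masses are not known exactly. Their poses are not given: they have to be found in the camera images.
- stand: fixed grey spindle stand. Origin on the vertical spindle axis at bench level; z up; -x is its front, where the notched lug stands (the start yaw varies within 0.4 rad; at yaw 0 the front faces the robot). Base plate 150 x 110 x 16 mm, from x -85 to +65 mm; bearing boss 60 mm wide up to z 34 mm
- lug_notch (a point): the 12 mm wide notch between the two prongs of the lug, 70 mm in front (-x) of the spindle axis; prong tops are at z 46 mm
- spindle (a joint): turn of the upright steel spindle in its stand, rad, counter-clockwise from above positive; 0 = the flat squarely faces the lug. Starts at +0.5 to +1.5, turns stiffly (0.04 N m) and stays where it is left
- spindle_top (a point): centre of the spindle's top end, z 110 mm, where a dark line runs from the axis to the flat. From below: fixed bearing neck, 42 mm wide, its shoulder at z 60 mm; the spindle round, 24 mm diameter, up to z 80, then D section to the top: one flat 8 mm from the axis, 18 mm wide, so 20 mm across flat and back, 24 mm the other way
- flat_mid (a point): middle of the flat, 8 mm from the spindle axis, 95 mm above the bench; turns with the spindle, its -x axis is the outward normal of the flat
- collar: loose dark steel shaft collar, 0.16 kg, 16 mm high, 54 mm across, bore 32 mm; wrench flats on its +y and -y sides, 54 mm apart, 30 mm long, to grip by. Starts on the neck's shoulder, underside at z 60 mm, screw up to 0.6 rad off the notch. Origin mid-underside, z up; the set-screw comes in radially from -x, 8 mm above the underside, its 13 mm head ends 41 mm from the centre
- screw_tip (a point): end face of the 8 mm thick set-screw inside the bore, 12.5 mm from the collar's centre towards its -x, 8 mm above its underside. On the round part it stays at least 12 mm from the spindle axis; bearing on the flat it is 8 mm from it
- bowl: bystander: small bisque bowl, 72 mm wide, 40 mm high, left of the stand; origin under its middle
- tile: bystander: test tile with a glazed face, 78 x 56 x 10 mm, right of the stand; origin under its middle
- tape: bystander: roll of masking tape lying flat, 109 mm wide, 24 mm high, behind the stand; origin under its middle

How it is judged:
By the outcome, as a careful person would: the job done as asked, in the order asked, and still so for the second after the job is handed in, while the arm keeps its last pose, push and grip.
It also fails if it takes over 51 s, if anything falls off the work surface, if the arm or the gripper's body presses on something with over 40 N, if the wrist force passes 120 N, or if a joint passes its speed limit or range.

## Working session

There is one attempt and no reset: what is moved stays moved. The work goes in short steps, Python scripts to look and compute and a tool call to move; the robot and the scene stay as the last step left them, time stands still between calls to the robot, and variables do not carry over. Pictures are saved under pics/ and viewed, at most 10 in all, crops included, and the job is handed in when it is done.

Besides the shell and the picture viewer there is one more tool, called after "Call:" as name([rows], argument=value, ...), one row to a line, values as JSON. drive_tool: Moves the arm, as the interface text tells. Its arguments: {"type":"object","properties":{"plan":{"type":"array"},"newtons":{"type":"number"}},"required":["plan"]}

```bash
ls; mkdir -p pics; python3 - <<'E'
from station import manip
import cv2,numpy as np
print(manip.finger_overhang, manip.sense())
for n in("top","side"):
    s=manip.snapshot(n)
    print(n,s["fov_y"],s["cx"],s["cy"],s["extrinsics"],[k for k in s])
    cv2.imwrite(f"pics/{n}0.png",s["image"][:,:,::-1])
    np.savez(f"{n}0.npz",**{k:v for k,v in s.items()})
E
```

```text
pics
0.014 {'t': 0.0, 'q': array([ 9.51471938e-01,  5.28449730e-01,  1.43392600e+00, -2.06788320e-05,
        1.18142116e+00, -1.78474892e-01]), 'qd': array([ 0.00039917,  0.00156363,  0.00088877, -0.00284572,  0.00147653,
        0.00344267]), 'tau': array([ 9.59402678e-05, -4.42354345e+01, -1.78024417e+01, -2.19743856e-04,
        8.71013763e-03,  1.82812801e-05]), 'tcp_pos': array([0.26624066, 0.56467695, 0.24433617]), 'tool_rot': array([ 2.18640141e-01,  9.75804936e-01, -1.01929990e-03, -4.19255858e-04]), 'force': array([-0.34813763,  0.14307091,  0.22396389]), 'ft_torque': array([-0.01300078, -0.04479924, -0.02748698]), 'gripper_force': 0.0, 'finger_gap': 0.9993795080462984}
top 46.09938465265239 274.99136382947904 221.543280030576 [[ 0.01475319  0.9864787  -0.16322412  0.35414786]
 [-0.99970332  0.01138848 -0.02153067 -0.01731123]
 [-0.01938067  0.16349334  0.98635405  1.59011927]
 [ 0.          0.          0.          1.        ]] ['image', 'z_map', 'fov_y', 'cx', 'cy', 'extrinsics']
side 44.12589585002091 286.6129480295503 206.7797810815212 [[-0.92315028  0.17743029 -0.34104552  0.07829191]
 [-0.38404292 -0.38534918  0.83905724  1.24535281]
 [ 0.01745256  0.90555204  0.42387605  0.73247802]
 [ 0.          0.          0.          1.        ]] ['image', 'z_map', 'fov_y', 'cx', 'cy', 'extrinsics']
```

View pics/top0.png

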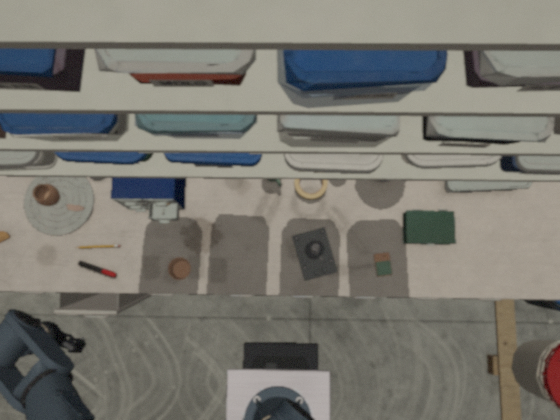

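View pics/side0.png

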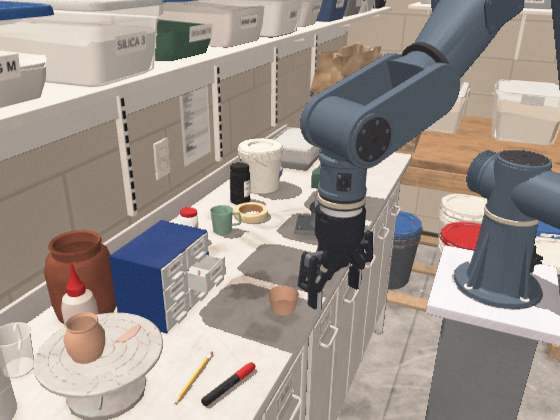

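The top view shows the stand at about (315,252), the lug towards the bottom, tile at (383,264), tape at (311,187) and bowl at (180,268). In the side view the arm hides the stand. I'll enlarge the top view and measure the base plate.

```bash
cat > h.py <<'E'
import numpy as np, cv2
from station import manip
def F(s): return s["image"].shape[0]/2/np.tan(np.radians(float(s["fov_y"]))/2)
def ray(s,u,v):
    E=np.array(s["extrinsics"]);f=F(s)
    d=np.array([(u-s["cx"])/f,-(v-s["cy"])/f,-1.0])
    return E[:3,3],E[:3,:3]@d
def onz(s,u,v,z):
    o,d=ray(s,u,v); return o+d*(z-o[2])/d[2]
def proj(s,p):
    E=np.array(s["extrinsics"]);c=E[:3,:3].T@(np.array(p)-E[:3,3]);f=F(s)
    return np.array([s["cx"]+f*c[0]/-c[2], s["cy"]+f*c[1]/c[2]])
def rectify(s,x0,x1,y0,y1,z,k):
    # plane z resampled: image up=+x, left=+y; k px per m
    H=int((x1-x0)*k);W=int((y1-y0)*k)
    w=np.array([[x1,y1],[x1,y0],[x0,y0],[x0,y1]])
    src=np.float32([proj(s,[a,b,z]) for a,b in w])
    M=cv2.getPerspectiveTransform(src,np.float32([[0,0],[W,0],[W,H],[0,H]]))
    return cv2.warpPerspective(s["image"],M,(W,H),flags=cv2.INTER_CUBIC)
def zpts(s):
    E=np.array(s["extrinsics"]);z=s["z_map"];v,u=np.indices(z.shape);f=F(s)
    c=np.stack([(u-s["cx"])/f*z,-(v-s["cy"])/f*z,-z],-1)
    return c@E[:3,:3].T+E[:3,3]
E
python3 - <<'E'
from h import *
s=dict(np.load("top0.npz"))
P=zpts(s)
print("f",F(s),"centre",onz(s,315,252,.016))
c=s["image"][215:290,270:360,::-1]
cv2.imwrite("pics/topc.png",cv2.resize(c,None,fx=8,fy=8,interpolation=cv2.INTER_CUBIC))
sub=P[215:290,270:360]; 
print(np.round(sub[::3,12:66:3,2]*1000).astype(int))
E
```

```text
f 493.5384578329497 centre [ 0.51746203 -0.11228217  0.016     ]
[[  -3   -4    4    3    3    0    6   -2    7    0    2    4   -3   -2
     6   -3    5   -1]
 [   0   -5    4    6   -7    2   -5    6   -4    9    1   -2    7   -4
     0    0   -1   -1]
 [   1   -3    1   -1    1    5   -4   -6   -6   -1   -2    1    7    1
    -1    2    5    0]
 [   3   -2   -4   -2   -1    0    1    3    3    6    2    6    4   -3
     4   -2   -1    0]
 [  -3    0   -4    4    0    2   -2   -3    2 1590    4    2    5   -1
     0   -1   -4    5]
 [   8    3   -1   -7   -2    2    2   -1    4    1   15   18   19   23
    18   -1    5   -2]
 [   3    1    2    4    1   -2   21   19   16   20   15    9   14   14
    13    2    6    2]
 [   8    4    1    1   20   14   17   16   16   16   19   25   20   27
    16   -3    4    1]
 [   1    2    1   -2   23   25   20   15   17   14   18   17   16   17
    18   13    2   -9]
 [   4   -4   -3   -1   18   18   21    9   15   71   81   74   76   12
    19   15   -3    3]
 [  -3    6    0    5   13   17   15   18   32   82  112  112  107   78
    15   20  
[... 640 characters left out ...]
5   21   18
    17   15   13   19]
 [   4   -1    6    6    2    6   -5   23   12   20   15   16   15   39
    48   18   18   20]
 [  -2    2    1    2    7   -4    1   14   15   18   18   47   45   16
    34    9   14   10]
 [   1   -1    0   -7   -4    1    2   18   14   16   19   21   14   20
     1    6    2    2]
 [   0    0    7   -2    2    6    2    7   18   12   12    1   -1    1
    -1    5    2    1]
 [   1    1    4   -4   -1    6    3    5   -3    1    3   -4    3   -4
     0   -1   -2    1]
 [   6    6   -1    9    0    5    7   -5    6    1   -3    2   -3   -2
     0    5    5    6]
 [  -5    2   -2   -3    0   -1    1    3    1   -2    0   -1   10   -6
    -5    0    1   -5]]
```

View pics/topc.png

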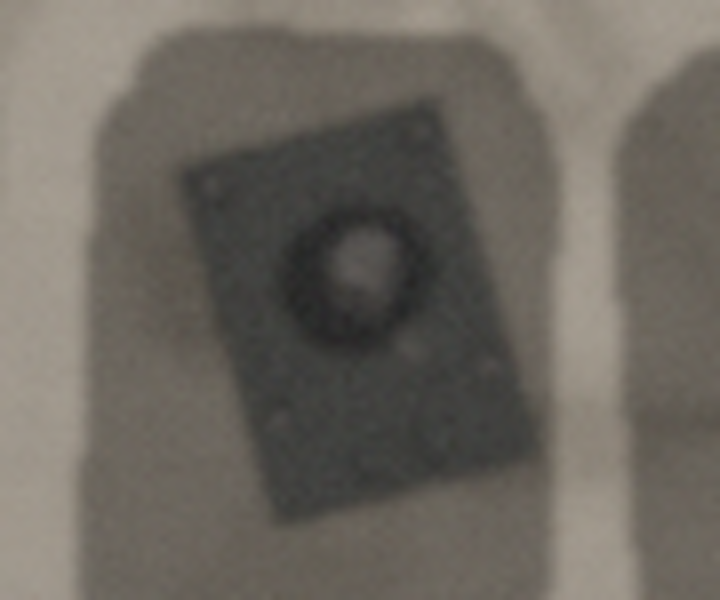

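The crop shows the plate corners at about (185,170), (435,100), (540,455) and (280,520), the collar ring centred near (358,278), the spindle top near (365,258) and a bright screw head at (410,350). Next I'll average frames and measure.

```bash
python3 - <<'E'
from h import *
S=[manip.snapshot("top") for _ in range(12)]
s=dict(S[0]); s["image"]=np.mean([a["image"] for a in S],0).astype(np.float32)
Z=np.stack([a["z_map"] for a in S]); Z[Z<.5]=np.nan; s["z_map"]=np.nan_to_num(np.nanmedian(Z,0))
np.savez("topavg.npz",**s)
P=zpts(s); x,y,z=P[...,0],P[...,1],P[...,2]
reg=(abs(x-.51)<.13)&(abs(y+.115)<.11)
g=s["image"].mean(2)
m=(reg&(z>.009)&(z<.2)).astype(np.uint8)
n,l,st,_=cv2.connectedComponentsWithStats(m); k=1+np.argmax(st[1:,4]); m=(l==k)
# plate by image contour: dark mask -> world at z=16
plate=m&(z<.025)
pts=np.float32(P[plate][:,:2]*1000); r=cv2.minAreaRect(pts); print("depth rect",r)
# image edges: contour of dark mask
d=((g<85)&reg&cv2.dilate(m.astype(np.uint8),np.ones((5,5))).astype(bool)).astype(np.uint8)
c=max(cv2.findContours(d,cv2.RETR_EXTERNAL,cv2.CHAIN_APPROX_NONE)[0],key=cv2.contourArea)[:,0]
w=np.float32([onz(s,u,v,.016)[:2]*1000 for u,v in c]); r2=cv2.minAreaRect(w);print("img rect",r2, "g thr",np.percentile(g[reg],[5,25,50,75]))
for lo,hi,nm in((.1,.125,"spindle top"),(.068,.088,"collar"),(.038,.06,"lug")):
    q=m&(z>lo)&(z<hi); p=P[q]*1000
    print(nm,len(p),p.mean(0).round(1), "enc",cv2.minEnclosingCircle(np.float32(p[:,:2])))
for nm,u,v in(("bowl",180,268),("tile",383,264),("tape",311,187)): print(nm,onz(s,u,v,.02).round(3))
a=rectify(s,.42,.56,-.18,-.05,.110,4500); 
b=rectify(s,.42,.56,-.18,-.05,.068,4500)
for i,q in enumerate((a,b)):
    q=np.clip((q-40)*2.2,0,255); cv2.imwrite(f"pics/r{i}.png",q[:,:,::-1])
E
```

```text
depth rect ((513.5805053710938, -108.49320220947266), (150.0175018310547, 110.06346130371094), 15.78515625)
img rect ((511.1748962402344, -106.78404235839844), (155.544189453125, 119.9546890258789), 17.200536727905273) g thr [ 59.6277771   75.77777863 100.55554962 149.33332825]
spindle top 49 [ 523.3 -104.6  109.9] enc ((523.2596435546875, -105.33186340332031), 11.93311595916748)
collar 193 [ 517.7 -107.8   76.4] enc ((515.4255981445312, -110.21328735351562), 33.190372467041016)
lug 46 [ 465.7 -120.7   48.2] enc ((491.5499572753906, -113.24596405029297), 45.99985885620117)
bowl [0.46  0.318 0.02 ]
tile [ 0.482 -0.327  0.02 ]
tape [ 0.729 -0.099  0.02 ][ WARN:0@11.747] global loadsave.cpp:1063 imwrite_ Unsupported depth image for selected encoder is fallbacked to CV_8U.
```

View pics/r0.png

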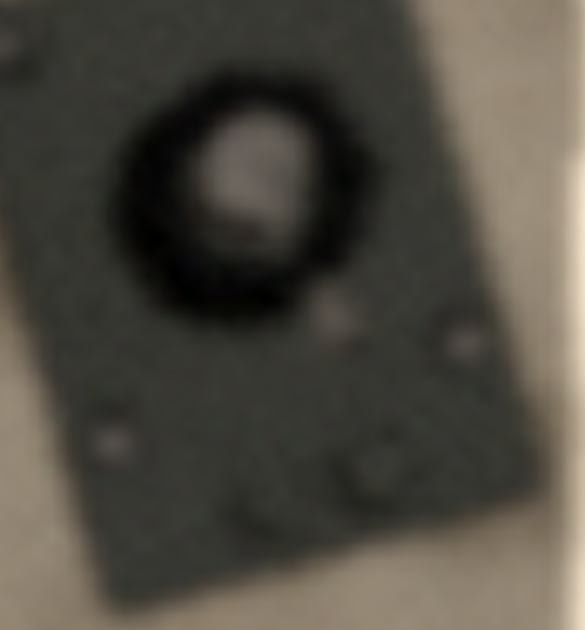

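The enlarged view shows the spindle's bright top around (255,165), the screw head at (333,308) and the prongs near (245,515) and (385,470). The depth fit gives a 150.0 x 110.1 mm plate at yaw 15.8°, which puts the axis at (0.523,-0.106). The spindle-top centroid is offset by +1.2 mm in y, so the flat faces roughly -y. I'll clear the arm out of both views.

Call:
drive_tool([
  [-0.034, -0.0355, -0.003, 0, 0, 0, 1],
  [-0.034, -0.0355, -0.003, 0, 0, 0, 1],
  [-0.034, -0.0355, -0.003, 0, 0, 0, 1],
  [-0.034, -0.0355, -0.003, 0, 0, 0, 1],
  [-0.034, -0.0355, -0.003, 0, 0, 0, 1],
  [-0.034, -0.0355, -0.003, 0, 0, 0, 1],
  [-0.034, -0.0355, -0.003, 0, 0, 0, 1],
  [-0.034, -0.0355, -0.003, 0, 0, 0, 1],
  [-0.034, -0.0355, -0.003, 0, 0, 0, 1],
  [-0.034, -0.0355, -0.003, 0, 0, 0, 1],
], newtons=30)

```text
t: 1.7
tcp_pos: [0.4231, 0.0972, 0.2759]
tool_rot: [0.219, 0.976, 0.0, 0.001]
force: [0.7, 0.1, -0.1]
finger_gap: 1.002
gripper_force: 0.0
```

Call:
drive_tool([
  [-0.018, -0.039, 0, 0, 0, 0, 1],
  [-0.018, -0.039, 0, 0, 0, 0, 1],
  [-0.018, -0.039, 0, 0, 0, 0, 1],
  [-0.018, -0.039, 0, 0, 0, 0, 1],
  [-0.018, -0.039, 0, 0, 0, 0, 1],
  [-0.018, -0.039, 0, 0, 0, 0, 1],
  [-0.018, -0.039, 0, 0, 0, 0, 1],
  [-0.018, -0.039, 0, 0, 0, 0, 1],
  [-0.018, -0.039, 0, 0, 0, 0, 1],
  [-0.018, -0.039, 0, 0, 0, 0, 1],
])

```text
t: 2.7
tcp_pos: [0.4188, -0.3323, 0.2755]
tool_rot: [0.219, 0.976, -0.0, 0.0]
force: [0.5, -0.1, -0.3]
finger_gap: 1.002
gripper_force: 0.0
```

```bash
cat > look.py <<'E'
from h import *
def avg(name,n):
    S=[manip.snapshot(name) for _ in range(n)]
    s=dict(S[0]); s["image"]=np.mean([a["image"] for a in S],0).astype(np.float32)
    Z=np.stack([a["z_map"] for a in S]).astype(float); Z[Z<.2]=np.nan
    s["z_map"]=np.nan_to_num(np.nanmedian(Z,0)); return s
def crop(s,p,r,k,fn,gain=1.8,off=30):
    u,v=proj(s,p); u,v=int(u),int(v)
    c=s["image"][v-r:v+r,u-r:u+r,::-1]
    c=np.clip((cv2.resize(c,None,fx=k,fy=k,interpolation=cv2.INTER_CUBIC)-off)*gain,0,255).astype(np.uint8)
    cv2.imwrite(fn,c); print(fn,"origin px",u-r,v-r,"scale",k)
E
python3 - <<'E'
from look import *
s=avg("side",8); np.savez("sideavg.npz",**s)
t=dict(np.load("topavg.npz"))
a=[.5232,-.1056,.09]
crop(s,a,18,16,"pics/a.png"); crop(t,a,18,16,"pics/b.png",1.6,30)
A=cv2.imread("pics/a.png");B=cv2.imread("pics/b.png")
A=cv2.resize(A,(400,400));B=cv2.resize(B,(400,400))
cv2.imwrite("pics/ab.png",np.hstack([A,B]))
print(proj(s,[.5232,-.1056,.11]),proj(t,[.5232,-.1056,.11]))
print(manip.sense()["tcp_pos"],manip.sense()["t"])
E
```

```text
pics/a.png origin px 300 182 scale 16
pics/b.png origin px 296 229 scale 16
[319.13758633 194.7916292 ] [314.6715137  246.86737512]
[ 0.4189959  -0.32879697  0.27534011] 3.1
```

View pics/ab.png

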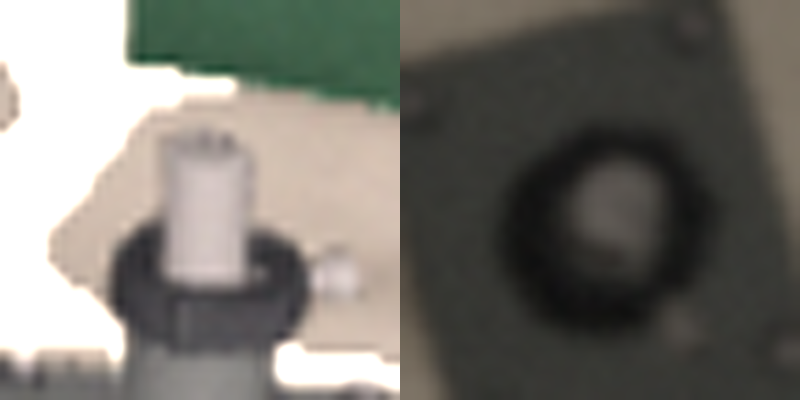

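On the left (side view) the spindle stands at column ~207, the collar round it at row ~290, the screw head at (338,275), and no flat faces this camera. On the right (top view) the screw head is at (680,325). I'll triangulate the screw and then go above the spindle with the fingers closing along world y.

```bash
cat > go.py <<'E'
from h import *
from scipy.spatial.transform import Rotation as R
def plan(p,psi=None):
    st=manip.sense(); r=R.from_quat(st["tool_rot"]); m=r.as_matrix()
    cur=np.degrees(np.arctan2(m[1,1],m[0,1]))
    print("t",st["t"],"tcp",st["tcp_pos"].round(4),"psi",cur.round(2),"tilt z",m[:,2].round(3),"gap",st["finger_gap"])
    print("tool delta",(m.T@(np.array(p)-st["tcp_pos"])).round(4))
    if psi is not None:
        g=np.radians(psi); T=np.array([[-np.sin(-g+np.pi),0,0]]) 
        y=np.array([np.cos(g),np.sin(g),0]);z=np.array([0,0,-1]);x=np.cross(y,z)
        print("turn deg",np.degrees((r.inv()*R.from_matrix(np.c_[x,y,z])).as_rotvec()).round(2))
E
python3 - <<'E'
from go import *
s=dict(np.load("sideavg.npz"));t=dict(np.load("topavg.npz"))
o1,d1=ray(s,330.4,206.8);o2,d2=ray(t,321.2,258.3)
k=np.linalg.lstsq(np.c_[d1,-d2],o2-o1,rcond=None)[0]
p=o1+k[0]*d1;q=o2+k[1]*d2;print("screw head",p,q)
h=(p+q)/2-[.5232,-.1056,0];print("angle from -x",np.degrees(np.arctan2(-h[1],-h[0])),np.hypot(*h[:2]))
plan([.5232,-.1056,.16],90)
E
```

```text
screw head [ 0.49289208 -0.12837823  0.06659661] [ 0.49294818 -0.12836325  0.06660063]
angle from -x 36.94350327416954 0.037886371743333015
t 3.1 tcp [ 0.419  -0.3288  0.2753] psi 64.83 tilt z [-0.     0.001 -1.   ] gap 1.0025938934172243
tool delta [0.0005 0.2463 0.1155]
turn deg [  0.04  -0.03 -25.17]
```

Call:
drive_tool([
  [0, 0.041, 0.019, 0, 0, 0, 1],
  [0, 0.041, 0.019, 0, 0, 0, 1],
  [0, 0.041, 0.019, 0, 0, 0, 1],
  [0, 0.041, 0.019, 0, 0, 0, 1],
  [0, 0.041, 0.019, 0, 0, 0, 1],
  [0, 0.041, 0.02, 0, 0, 0, 1],
  [0, 0, 0, 0, 0, -8.4, 1],
  [0, 0, 0, 0, 0, -8.4, 1],
  [0, 0, 0, 0, 0, -8.4, 1],
  [0, 0, 0, 0, 0, 0, 1],
])

```text
t: 4.1
tcp_pos: [0.5238, -0.1065, 0.1606]
tool_rot: [-0.001, 1.0, 0.0, -0.0]
force: [-0.7, -0.0, -0.7]
finger_gap: 0.999
gripper_force: 0.0
```

```bash
python3 -c "
from go import *
plan([.5232,-.1056,.099],90)"
```

```text
t 4.1 tcp [ 0.5238 -0.1065  0.1606] psi 90.06 tilt z [-0.  0. -1.] gap 0.999432125077672
tool delta [0.0006 0.0009 0.0616]
turn deg [ 0.   -0.    0.06]
```

Call:
drive_tool([
  [0.001, 0.001, 0.02, 0, 0, 0, 0.1],
  [0, 0, 0.02, 0, 0, 0, 0.1],
  [0, 0, 0.0215, 0, 0, 0, 0.1],
  [0, 0, 0, 0, 0, 0, -0.3],
  [0, 0, 0, 0, 0, 0, -0.3],
  [0, 0, 0, 0, 0, 0, -0.3],
  [0, 0, 0, 0, 0, 0, -0.3],
], newtons=25)

```text
t: 4.8
tcp_pos: [0.5237, -0.1071, 0.1]
tool_rot: [0.001, 1.0, -0.0, 0.001]
force: [0.6, -0.3, 0.1]
finger_gap: 0.352
gripper_force: 0.0
```

```bash
python3 - <<'E'
from look import *
s=avg("side",4);np.savez("s2.npz",**s)
crop(s,[.5232,-.1056,.1],25,16,"pics/c.png")
print(manip.sense())
E
```

```text
pics/c.png origin px 293 172 scale 16
{'t': 5.0, 'q': array([-4.11093577e-01,  6.28326989e-01,  1.78236999e+00, -1.82910869e-05,
        7.29782361e-01, -1.98068900e+00]), 'qd': array([-0.00022641,  0.00509966,  0.0020087 , -0.00042546, -0.00335683,
       -0.00275594]), 'tau': array([ 1.33735771e-02, -4.07347548e+01, -9.89732087e+00,  2.45105593e-04,
       -4.22039695e-03,  1.64943795e-03]), 'tcp_pos': array([ 0.52328137, -0.10703027,  0.09938256]), 'tool_rot': array([ 5.93640719e-04,  9.99999669e-01, -2.27733863e-04,  5.07975502e-04]), 'force': array([ 0.11484596,  0.89683507, -0.07783117]), 'ft_torque': array([-0.00108446, -0.02590773,  0.00479743]), 'gripper_force': 0.0, 'finger_gap': 0.3498311539288715}
```

View pics/c.png

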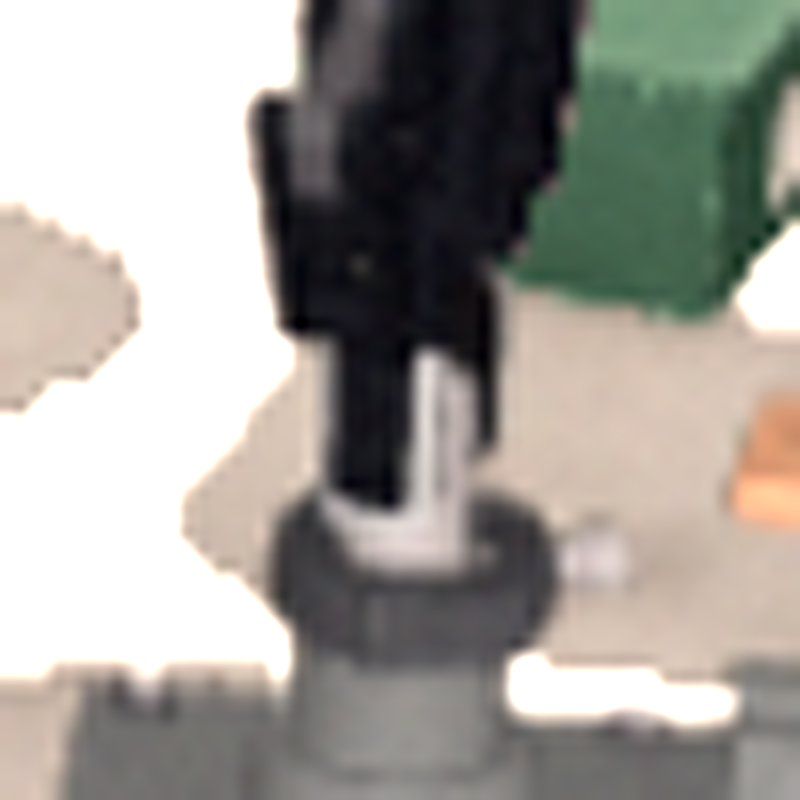

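The near finger hangs in front of the spindle (385,420), the far one behind it (485,360), and both tips are clear above the collar. Closing gently now.

Call:
drive_tool([
  [0, 0.0012, 0, 0, 0, 0, -0.5],
  [0, 0, 0, 0, 0, 0, -0.5],
  [0, 0, 0, 0, 0, 0, -0.5],
  [0, 0, 0, 0, 0, 0, -0.5],
], newtons=20)

```text
t: 5.4
tcp_pos: [0.5236, -0.1072, 0.0994]
tool_rot: [0.0, 1.0, -0.001, 0.001]
force: [-0.8, -5.2, 3.4]
finger_gap: 0.256
gripper_force: 19.7
```

```bash
python3 -c "
from go import *
plan([.5232,-.1056,.099],90);s=manip.sense();print(s['force'],s['ft_torque'],s['gripper_force'])"
```

```text
t 5.4 tcp [ 0.5236 -0.1072  0.0994] psi 89.98 tilt z [ 0.001 -0.003 -1.   ] gap 0.2564907346808557
tool delta [0.0004 0.0016 0.0004]
turn deg [-0.14  0.08 -0.02]
[-0.84113512 -5.2175294   3.41297943] [-0.85145144  0.25957438 -0.08170532] 19.742934336100006
```

The gap reads 21.8 mm against 20 mm when square, so the pinch is off by about 13°. The torque sign and the prior range both put the flat clockwise of the pads. Re-pinching turned +13°.

Call:
drive_tool([
  [0, 0, 0, 0, 0, 0, -0.2],
  [0, 0, 0, 0, 0, 0, -0.2],
  [0, 0.001, 0, 0, 0, 6.5, -0.2],
  [0, 0, 0, 0, 0, 6.5, -0.2],
  [0, 0, 0, 0, 0, 0, -0.5],
  [0, 0, 0, 0, 0, 0, -0.5],
  [0, 0, 0, 0, 0, 0, -0.5],
  [0, 0, 0, 0, 0, 0, -0.6],
], newtons=20)

```text
t: 6.2
tcp_pos: [0.5234, -0.1059, 0.099]
tool_rot: [0.112, 0.994, -0.001, 0.001]
force: [-0.3, -5.8, 0.4]
finger_gap: 0.234
gripper_force: 19.7
```

```bash
python3 -c "
from go import *
plan([.5232,-.1056,.099],77);s=manip.sense();print(s['force'],s['ft_torque'],s['gripper_force'])"
```

```text
t 6.2 tcp [ 0.5234 -0.1059  0.099 ] psi 77.1 tilt z [ 0.001 -0.002 -1.   ] gap 0.23411852578191125
tool delta [ 0.0003  0.0003 -0.    ]
turn deg [-0.11  0.07  0.1 ]
[-0.25943318 -5.78140526  0.36390273] [-0.93454878  0.15814806 -0.01962424] 19.733598575403448
```

The gap is now 19.9 mm with no torque, so the flat is seated. I'll relieve the side load, grip firmer and turn 61.3° to the stand's yaw of 15.8°.

Call:
drive_tool([
  [0, -0.0015, 0, 0, 0, 0, -0.6],
  [-0.0003, 0, 0, 0, 0, 7.66, -0.6],
  [-0.0003, 0, 0, 0, 0, 7.66, -0.6],
  [-0.0003, 0, 0, 0, 0, 7.66, -0.6],
  [-0.0003, 0, 0, 0, 0, 7.66, -0.6],
  [-0.0003, 0, 0, 0, 0, 7.66, -0.6],
  [-0.0003, 0, 0, 0, 0, 7.66, -0.6],
  [-0.0003, 0, 0, 0, 0, 7.66, -0.6],
  [-0.0003, 0, 0, 0, 0, 7.68, -0.6],
  [0, 0, 0, 0, 0, 0, -0.6],
], newtons=40)

```text
t: 7.2
tcp_pos: [0.5253, -0.1064, 0.099]
tool_rot: [0.604, 0.797, 0.001, 0.0]
force: [3.0, 4.5, 1.2]
finger_gap: 0.227
gripper_force: 40.3
```

```bash
python3 -c "
from go import *
plan([.5232,-.1056,.099],15.8);s=manip.sense();print(s['force'],s['ft_torque'],s['gripper_force'])"
```

```text
t 7.2 tcp [ 0.5253 -0.1064  0.099 ] psi 15.66 tilt z [ 0.002  0.002 -1.   ] gap 0.22672174506392653
tool delta [ 0.0014 -0.0018  0.    ]
turn deg [ 0.13 -0.06 -0.14]
[2.96488165 4.45728037 1.18954341] [ 0.65826126 -0.43046436 -0.0248797 ] 40.296401887899265
```

```bash
python3 - <<'E'
from look import *
t=dict(np.load("topavg.npz")); g=cv2.GaussianBlur(t["image"].mean(2),(0,0),0.8)
from scipy.ndimage import map_coordinates as mc
yaw=np.radians(15.8);c=np.array([.5136,-.1085]);ex=np.array([np.cos(yaw),np.sin(yaw)]);ey=np.array([-ex[1],ex[0]])
for nm,a,b,ha,hb in(("left",ey,ex,.055,.065),("right",-ey,ex,.055,.065),("back",ex,ey,.075,.045),("front",-ex,ey,.075,.045)):
    S=np.linspace(-hb,hb,40);D=np.linspace(-.012,.012,49);o=[]
    for s in S:
        w=[proj(t,[*(c+a*(ha+d)+b*s),.016]) for d in D]
        pr=mc(g,[[p[1] for p in w],[p[0] for p in w]],order=3)
        gr=np.gradient(pr); i=np.argmax(np.where(abs(D)<.011,gr,0)); 
        lo,hi=max(0,i-6),i+7; wt=np.clip(gr[lo:hi],0,None); o.append((D[lo:hi]*wt).sum()/wt.sum())
    o=np.array(o); k=np.polyfit(S,o,1); r=o-np.polyval(k,S); ok=abs(r)<2*np.median(abs(r))+.0003; k=np.polyfit(S[ok],o[ok],1)
    # slope: edge dir = b + k a ; rotation sign
    ang=np.degrees(np.arctan(k[0]))*np.sign(b[0]*a[1]-b[1]*a[0])
    print(nm,"yaw corr deg",ang.round(2),"offset mm",(k[1]*1000).round(2),"n",ok.sum(),"rms",(r[ok].std()*1000).round(2))
P=zpts(t);z=P[...,2];
q=(z>.037)&(z<.055)&(np.hypot(P[...,0]-.456,P[...,1]+.125)<.03);print("lug",P[q].mean(0),q.sum())
E
```

```text
left yaw corr deg 0.39 offset mm -0.5 n 39 rms 0.27
right yaw corr deg 1.08 offset mm 1.46 n 34 rms 1.44
back yaw corr deg 0.14 offset mm -0.62 n 37 rms 0.21
front yaw corr deg -0.35 offset mm 1.16 n 40 rms 0.41
lug [ 0.45568638 -0.12426491  0.0462193 ] 39
```

The image edges give a stand yaw of 15.9° and an axis at (0.523,-0.107), and the lug is 69 mm out, so it all agrees. I'll release the spindle, open fully and turn to the collar's flats, with psi about -50.5°.

Call:
drive_tool([
  [0, 0, 0, 0, 0, 0, 1],
  [0, 0, 0, 0, 0, 0, 1],
  [0, 0, 0, 0, 0, 0, 1],
  [0, 0, 0, 0, 0, 8.3, 1],
  [0, 0, 0, 0, 0, 8.3, 1],
  [0, 0, 0, 0, 0, 8.3, 1],
  [0, 0, 0, 0, 0, 8.3, 1],
  [0, 0, 0, 0, 0, 8.3, 1],
  [0, 0, 0, 0, 0, 8.3, 1],
  [0, 0, 0, 0, 0, 8.3, 1],
])

```text
t: 8.2
tcp_pos: [0.524, -0.1078, 0.0987]
tool_rot: [0.916, 0.401, -0.0, -0.0]
force: [0.3, -0.9, 0.2]
finger_gap: 0.996
gripper_force: 0.0
```

```bash
python3 -c "
from go import *
plan([.5195,-.1066,.060],-50.5);s=manip.sense();print(s['force'],s['ft_torque'],s['gripper_force'])"
```

```text
t 8.2 tcp [ 0.524  -0.1078  0.0987] psi -42.75 tilt z [-0.001  0.    -1.   ] gap 0.9960681500313757
tool delta [-0.0022 -0.0041  0.0387]
turn deg [-0.04  0.03  7.75]
[ 0.30576967 -0.92211944  0.17189127] [-0.05732849  0.02755217 -0.02368254] 0.0
```

Call:
drive_tool([
  [-0.0022, -0.0041, 0, 0, 0, 7.75, 1],
  [0, 0, 0.013, 0, 0, 0, 1],
  [0, 0, 0.013, 0, 0, 0, 1],
  [0, 0, 0.0127, 0, 0, 0, 0.6],
  [0, 0, 0, 0, 0, 0, 0.4],
])

```text
t: 8.7
tcp_pos: [0.5189, -0.1062, 0.0577]
tool_rot: [0.94, 0.341, -0.001, -0.001]
force: [0.4, -0.6, 0.5]
finger_gap: 0.705
gripper_force: 0.2
```

```bash
python3 - <<'E'
from go import *
from look import *
plan([.5195,-.1066,.060],-50.5)
s=avg("side",4)
crop(s,[.5232,-.1056,.085],25,14,"pics/d.png")
E
```

```text
t 8.7 tcp [ 0.5189 -0.1062  0.0577] psi -50.14 tilt z [-0.003  0.001 -1.   ] gap 0.7054154206867853
tool delta [ 0.0002  0.0006 -0.0023]
turn deg [-0.18  0.1   0.36]
pics/d.png origin px 293 177 scale 14
```

View pics/d.png

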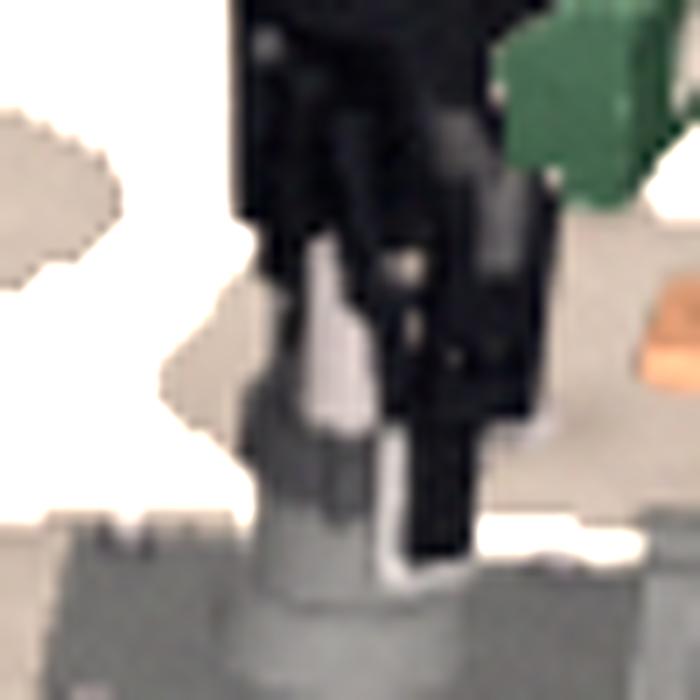

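The near finger stands beside the collar with its pad (395,510) level with and below the collar band, and the spindle top (320,240) is clear of the body. Closing on the collar flats.

Call:
drive_tool([
  [0, 0, -0.001, 0, 0, 0, 0.1],
  [0, 0, 0, 0, 0, 0, 0.1],
  [0, 0, 0, 0, 0, 0, 0.1],
  [0, 0, 0, 0, 0, 0, 0.1],
], newtons=25)

```text
t: 9.3
tcp_pos: [0.5199, -0.1065, 0.0612]
tool_rot: [0.94, 0.34, 0.0, 0.0]
force: [0.1, 1.0, -1.8]
finger_gap: 0.639
gripper_force: 26.1
```

```bash
python3 -c "
from go import *
plan([.5211,-.1073,.062],-74.1);s=manip.sense();print(s['force'],s['ft_torque'],s['gripper_force'])"
```

```text
t 9.3 tcp [ 0.5199 -0.1065  0.0612] psi -50.2 tilt z [ 0. -0. -1.] gap 0.6392929199103586
tool delta [ 0.0004  0.0014 -0.0008]
turn deg [ 1.00e-02 -1.00e-02  2.39e+01]
[ 0.06432323  0.96393471 -1.8040999 ] [-0.01053547 -0.0460024   0.02357808] 26.13370363949798
```

The gap is 54.3 mm, so the pads are on the flats. I'll firm the grip, ease the collar up 2 mm and turn it 23.9° towards the notch.

Call:
drive_tool([
  [0, 0, 0, 0, 0, 0, 0.1],
  [0, 0, -0.002, 0, 0, 0, 0.1],
  [0.0004, 0.0014, 0, 0, 0, 0, 0.1],
  [0, 0, 0, 0, 0, 6, 0.1],
  [0, 0, 0, 0, 0, 6, 0.1],
  [0, 0, 0, 0, 0, 6, 0.1],
  [0, 0, 0, 0, 0, 5.9, 0.1],
  [0, 0, 0, 0, 0, 0, 0.1],
], newtons=50)

```text
t: 10.1
tcp_pos: [0.5211, -0.1073, 0.0631]
tool_rot: [0.99, 0.138, -0.0, -0.0]
force: [0.1, -0.4, -1.3]
finger_gap: 0.637
gripper_force: 52.1
```

```bash
python3 - <<'E'
from go import *
from look import *
plan([.5205,-.1074,.062],-74.1);st=manip.sense();print(st['force'],st['ft_torque'],st['gripper_force'])
s=avg("side",4);t=avg("top",4);np.savez("s3.npz",**s)
crop(s,[.51,-.11,.075],25,12,"pics/e.png");crop(t,[.50,-.11,.07],25,12,"pics/f.png",1.6)
A=cv2.resize(cv2.imread("pics/e.png"),(400,400));B=cv2.resize(cv2.imread("pics/f.png"),(400,400))
cv2.imwrite("pics/ef.png",np.hstack([A,B]))
E
```

```text
t 10.1 tcp [ 0.5211 -0.1073  0.0631] psi -74.1 tilt z [-0.  0. -1.] gap 0.6366587021577089
tool delta [-0.0006 -0.      0.0011]
turn deg [-0.01  0.01  0.  ]
[ 0.14439907 -0.36069389 -1.2928937 ] [-0.01847473 -0.04837621  0.03157391] 52.06273519434035
pics/e.png origin px 298 180 scale 12
pics/f.png origin px 290 230 scale 12
```

View pics/ef.png

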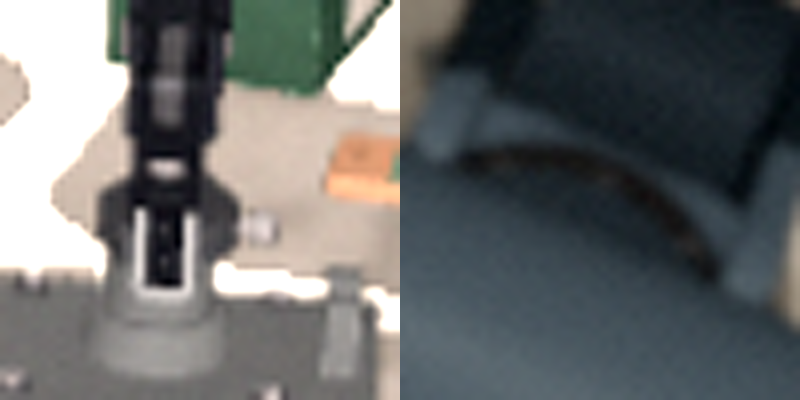

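The side view shows the finger pad on the collar, the screw head at (260,230) pointing toward the lug prong at (345,320), and the collar level. The top view is blocked by the arm. Now lifting 25 mm.

Call:
drive_tool([
  [0, 0, -0.004, 0, 0, 0, 0.1],
  [0, 0, -0.004, 0, 0, 0, 0.1],
  [0, 0, -0.004, 0, 0, 0, 0.1],
  [0, 0, -0.004, 0, 0, 0, 0.1],
  [0, 0, -0.004, 0, 0, 0, 0.1],
  [0, 0, -0.004, 0, 0, 0, 0.1],
  [0, 0, -0.001, 0, 0, 0, 0.1],
  [0, 0, 0, 0, 0, 0, 0.1],
])

```text
t: 11.3
tcp_pos: [0.5213, -0.1074, 0.0884]
tool_rot: [0.99, 0.138, 0.0, 0.0]
force: [0.2, 0.3, -2.3]
finger_gap: 0.631
gripper_force: 52.1
```

```bash
python3 - <<'E'
from go import *
from look import *
a=dict(np.load("s3.npz")); print("head z70",onz(a,330.5,208.75,.070))
plan([.5211,-.1073,.0881],-74.1);st=manip.sense();print(st['force'],st['ft_torque'])
s=avg("side",6);np.savez("s4.npz",**s)
# head: bright blob near projected expectation
e=np.array([np.cos(np.radians(15.9)),np.sin(np.radians(15.9)),0])
for nm,S,z in(("before",a,.070),("now",s,.095)):
    p=np.array([.5211,-.1073,z])-.034*e; u,v=proj(S,p); print(nm,"expected px",u,v)
crop(s,[.51,-.11,.095],25,12,"pics/g.png")
E
```

```text
head z70 [ 0.4861591  -0.10828886  0.07      ]
t 11.3 tcp [ 0.5213 -0.1074  0.0884] psi -74.11 tilt z [ 0. -0. -1.] gap 0.6309493599511076
tool delta [-0.0001 -0.0001  0.0003]
turn deg [ 0.02 -0.02 -0.01]
[ 0.19267362  0.28552544 -2.30293719] [-0.01268292  0.0558962  -0.00819674]
before expected px 330.6562720074174 207.5451741724007
now expected px 331.10241377114676 199.99664785940257
pics/g.png origin px 298 174 scale 12
```

View pics/g.png

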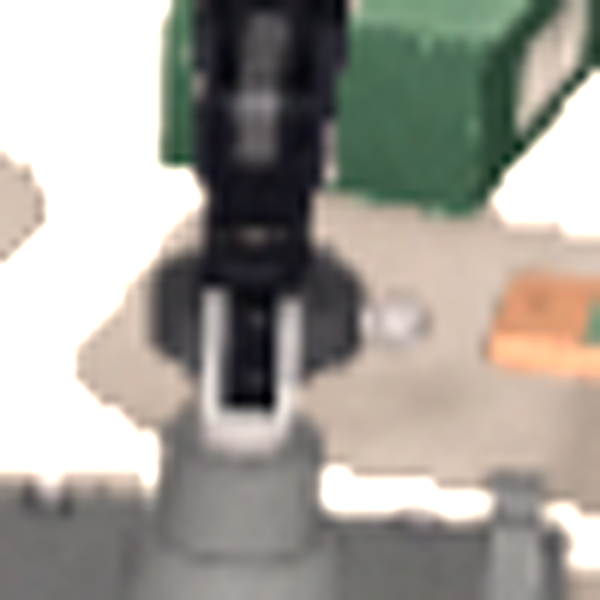

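The collar is up and level. The head is at (400,320), which is px (331.3,200.7) against an expected (331.1,200.0). Next I'll push gently along +x of the tool until contact.

Call:
drive_tool([
  [0.0015, 0, 0, 0, 0, 0, 0.1],
  [0.0015, 0, 0, 0, 0, 0, 0.1],
  [0.0015, 0, 0, 0, 0, 0, 0.1],
  [0, 0, 0, 0, 0, 0, 0.1],
])

```text
t: 12.0
tcp_pos: [0.5258, -0.1061, 0.0881]
tool_rot: [0.99, 0.138, 0.0, 0.0]
force: [-0.1, -0.8, -1.3]
finger_gap: 0.632
gripper_force: 52.1
```

Call:
drive_tool([
  [0.0008, 0, 0, 0, 0, 0, 0.1],
  [0, 0, 0, 0, 0, 0, 0.1],
])

```text
t: 12.2
tcp_pos: [0.5263, -0.1058, 0.0881]
tool_rot: [0.99, 0.138, 0.0, 0.0]
force: [0.2, 0.6, -2.7]
finger_gap: 0.631
gripper_force: 52.1
```

Call:
drive_tool([
  [0.0007, 0, 0, 0, 0, 0, 0.1],
  [0, 0, 0, 0, 0, 0, 0.1],
])

```text
t: 12.4
tcp_pos: [0.527, -0.1057, 0.0881]
tool_rot: [0.99, 0.138, 0.0, 0.0]
force: [0.4, -1.2, -1.3]
finger_gap: 0.633
gripper_force: 52.1
```

Call:
drive_tool([
  [0.0006, 0, 0, 0, 0, 0, 0.1],
  [0, 0, 0, 0, 0, 0, 0.1],
])

```text
t: 12.6
tcp_pos: [0.5273, -0.1055, 0.0881]
tool_rot: [0.99, 0.138, -0.0, -0.0]
force: [-0.3, 0.2, -1.8]
finger_gap: 0.633
gripper_force: 52.1
```

Call:
drive_tool([
  [0.0006, 0, 0, 0, 0, 0, 0.1],
  [0, 0, 0, 0, 0, 0, 0.1],
])

```text
t: 12.8
tcp_pos: [0.5275, -0.1054, 0.088]
tool_rot: [0.99, 0.138, -0.001, -0.0]
force: [-1.3, -1.4, -1.1]
finger_gap: 0.634
gripper_force: 52.2
```

Call:
drive_tool([
  [0.0006, 0, 0, 0, 0, 0, 0.1],
  [0, 0, 0, 0, 0, 0, 0.1],
  [0, 0, 0, 0, 0, 0, 0.1],
])

```text
t: 13.1
tcp_pos: [0.5275, -0.1053, 0.088]
tool_rot: [0.99, 0.138, -0.001, -0.0]
force: [-3.8, -3.0, -0.8]
finger_gap: 0.632
gripper_force: 52.3
```

Call:
drive_tool([
  [0.0006, 0, 0, 0, 0, 0, 0.1],
  [0, 0, 0, 0, 0, 0, 0.1],
  [0, 0, 0, 0, 0, 0, 0.1],
])

```text
t: 13.4
tcp_pos: [0.5276, -0.1053, 0.088]
tool_rot: [0.99, 0.139, -0.002, -0.0]
force: [-5.8, -4.2, -0.4]
finger_gap: 0.629
gripper_force: 52.4
```

Contact is felt, but part of the force is sideways (2.4 N towards -y of the stand), so the bore may be brushing a flat corner. I'll back off, shift 1 mm sideways and push again.

Call:
drive_tool([
  [-0.0015, 0, 0, 0, 0, 0, 0.1],
  [0, 0.001, 0, 0, 0, 0, 0.1],
  [0, 0, 0, 0, 0, 0, 0.1],
])

```text
t: 13.7
tcp_pos: [0.5279, -0.1061, 0.088]
tool_rot: [0.99, 0.138, -0.0, -0.0]
force: [-1.8, -0.2, -1.3]
finger_gap: 0.632
gripper_force: 52.2
```

Call:
drive_tool([
  [0.0007, 0, 0, 0, 0, 0, 0.1],
  [0, 0, 0, 0, 0, 0, 0.1],
  [0, 0, 0, 0, 0, 0, 0.1],
])

```text
t: 14.0
tcp_pos: [0.528, -0.1061, 0.088]
tool_rot: [0.99, 0.138, -0.001, -0.0]
force: [-5.4, -1.4, -1.4]
finger_gap: 0.632
gripper_force: 52.2
```

Call:
drive_tool([
  [0.0006, 0, 0, 0, 0, 0, 0.1],
  [0, 0, 0, 0, 0, 0, 0.1],
  [0, 0, 0, 0, 0, 0, 0.1],
])

```text
t: 14.3
tcp_pos: [0.528, -0.106, 0.088]
tool_rot: [0.99, 0.139, -0.001, -0.0]
force: [-6.5, -2.6, -0.5]
finger_gap: 0.631
gripper_force: 52.3
```

```bash
cat > f.py <<'E'
from go import *
def ff():
    F=[];T=[];P=[]
    for _ in range(5):
        st=manip.sense();F.append(st['force']);T.append(st['ft_torque']);P.append(st['tcp_pos']);manip.snapshot("side")
    a=np.radians(15.9);M=np.array([[np.cos(a),np.sin(a),0],[-np.sin(a),np.cos(a),0],[0,0,1]])
    print("F stand",(M@np.mean(F,0)).round(2),"T stand",(M@np.mean(T,0)).round(3),"tcp rel axis mm",(M@(np.mean(P,0)-[.5232,-.1071,0])*1000).round(2))
ff();plan([.5232,-.1071,.088],-74.1)
E
python3 f.py
```

```text
F stand [-6.32 -0.48 -0.05] T stand [-0.122  0.996  0.005] tcp rel axis mm [ 4.94 -0.3  87.96]
t 14.55 tcp [ 0.528  -0.106   0.0879] psi -74.08 tilt z [-0.003  0.    -1.   ] gap 0.6309366926119157
tool delta [-0.0049 -0.0003 -0.    ]
turn deg [-0.06  0.15  0.02]
```

Call:
drive_tool([
  [-0.004, 0, 0, 0, 0, 0, 0.1],
  [0, 0, 0, 0, 0, 0, 0.1],
  [0.002, 0, 0, 0, 0, 0, 0.1],
  [0.001, 0, 0, 0, 0, 0, 0.1],
  [0.0007, 0, 0, 0, 0, 0, 0.1],
  [0, 0, 0, 0, 0, 0, 0.1],
  [0, 0, 0, 0, 0, 0, 0.1],
])

```text
t: 15.25
tcp_pos: [0.528, -0.1064, 0.088]
tool_rot: [0.99, 0.139, -0.001, -0.0]
force: [-3.0, -4.5, 0.1]
finger_gap: 0.635
gripper_force: 52.2
```

```bash
python3 f.py
```

```text
F stand [-4.51 -2.22 -0.13] T stand [-0.302  0.774 -0.008] tcp rel axis mm [ 4.87 -0.64 88.03]
t 15.5 tcp [ 0.5281 -0.1064  0.088 ] psi -74.05 tilt z [-0.002 -0.    -1.   ] gap 0.6376246118692936
tool delta [-0.0049 -0.0007  0.    ]
turn deg [-0.02  0.13  0.05]
```

Call:
drive_tool([
  [-0.004, 0.0007, 0, 0, 0, 0, 0.1],
  [0, 0, 0, 0, 0, 0, 0.1],
  [0.002, 0, 0, 0, 0, 0, 0.1],
  [0.001, 0, 0, 0, 0, 0, 0.1],
  [0.001, 0, 0, 0, 0, 0, 0.1],
  [0, 0, 0, 0, 0, 0, 0.1],
  [0, 0, 0, 0, 0, 0, 0.1],
])

```text
t: 16.2
tcp_pos: [0.5282, -0.1069, 0.088]
tool_rot: [0.99, 0.139, -0.001, -0.0]
force: [-3.9, -3.6, -1.2]
finger_gap: 0.635
gripper_force: 52.2
```

```bash
python3 f.py
```

```text
F stand [-4.54 -1.69 -0.55] T stand [-0.259  0.751  0.019] tcp rel axis mm [ 4.8  -1.17 87.98]
t 16.45 tcp [ 0.5282 -0.1069  0.088 ] psi -74.07 tilt z [-0.002 -0.    -1.   ] gap 0.6305430909198251
tool delta [-0.0048 -0.0012  0.    ]
turn deg [-0.03  0.13  0.03]
```

The contact depth is nearly constant (4.8–4.9 mm) across a 0.9 mm sideways probe, so the tip is on a square flat. The first contact at 4.6 mm was a corner brush. I'll centre sideways, bear at about 5 N and relieve the side load.

Call:
drive_tool([
  [-0.004, -0.001, 0, 0, 0, 0, 0.1],
  [0, 0, 0, 0, 0, 0, 0.1],
  [0.002, 0, 0, 0, 0, 0, 0.1],
  [0.001, 0, 0, 0, 0, 0, 0.1],
  [0.0011, 0, 0, 0, 0, 0, 0.1],
  [0, 0.0003, 0, 0, 0, 0, 0.1],
  [0, 0.0002, 0, 0, 0, 0, 0.1],
  [0, 0, 0, 0, 0, 0, 0.1],
  [0, 0, 0, 0, 0, 0, 0.1],
])

```text
t: 17.35
tcp_pos: [0.528, -0.106, 0.088]
tool_rot: [0.99, 0.138, -0.001, -0.0]
force: [-5.0, -1.2, 0.9]
finger_gap: 0.635
gripper_force: 52.4
```

```bash
python3 f.py
```

```text
F stand [-5.29 -0.45  1.18] T stand [-0.061  0.864 -0.004] tcp rel axis mm [ 4.91 -0.29 88.02]
t 17.6 tcp [ 0.528 -0.106  0.088] psi -74.09 tilt z [-0.002  0.001 -1.   ] gap 0.6307776551357996
tool delta [-0.0049 -0.0003  0.    ]
turn deg [-0.07  0.13  0.01]
```

```bash
python3 -c "
from station import manip
print(manip.sign_off())"
```

```text
the job is handed in; nothing more can be done
None
```

I turned the spindle's flat to face the notch and lifted the collar level, its screw tip at about 95 mm and facing the notch; the arm is holding it there with the tip on the flat at about 5 N, handed in at 17.6 s. The flat's angle wasn't checked by camera after I released the spindle, only by the pinch fit and by how the tip meets it.

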